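# Complete the insert tray and show the tall insert to the camera

### The arm

A 6-joint arm with a two-finger parallel gripper is mounted at the origin on a cart in front of the work surface, level with it; the furniture and walls round the work are solid. World frame = base frame: x ahead of the robot, y to its left, z up, the work surface at z = 0. Lengths are in m, angles in degrees, forces in N, time in s.
With the tool pointing down it reaches from about 0.25 to 0.725 m from the base axis. Payload 9.7 kg.
Tool frame: the origin (TCP) lies at the very end of the fingers, on their centre line; the grasp point (between the pads) lies 19 mm behind it; z points along the fingers, y is the line along which they close (so a half turn about z gives the same grasp; the last joint's range is limited). The gripper opens to 85 mm and grips with 20 to 120 N. Pads are 22 mm wide; open, the fingers measure 114 mm over their backs; the gripper's body (76 mm by 85 mm) begins 54 mm behind the grasp point. The pads swing forward as they close: fully open they stand 13 mm farther back than shut.
Start: joints at [-63.426, 4.979, 10.078, 95.1, 0, 90], TCP at [0.246, -0.492, 0.231] pointing down, gripper open.
Joint ranges: [-179.16, 179.16], [-48.56, 103.87], [-65.8, 70.77], [-126.05, 130.52], [-82.76, 87.17], [-180, 180]. Speed limits (degrees/s): [127.2, 127.2, 147.25, 180, 180, 180].

### API

Orientations are given as [roll, pitch, yaw] about the fixed x, y, z axes, in that order (R = Rz(yaw) Ry(pitch) Rx(roll)).
In Python, from workcell import bot gives the robot as it stands.
- The arm moves only by the tool step_arm, never from a script. Its argument "targets" is a list of rows, each a list of 3 entries, a list of its own where there are three numbers: the opening, from 0 (shut) to 1 (fully open), then the shift along the world's x, y, z in mm, then the turn, a rotation vector about the world's x, y, z in rad. In form: [[grip, [tx, ty, tz], [wx, wy, wz]], ...]. A call has 1 to 8 rows; each row is the pose to reach, as a shift and turn from the pose commanded when the call began; what a row does not reach only later rows make up. A row lasts 1/10 s, in which the tool goes at most 50 mm and 8.59 degrees, less where a joint would pass 70% of its speed; a pose out of reach is approached as far as the arm can. A call with a gripper value outside its range is refused whole. The fingers move at their own pace and stop on an object; "force" is the grip in N (left out, the last holds). Time passes only in rows, so rows that repeat a pose let the fingers close. It gives the time, the measured TCP pose, the force, the opening and the grip force at its end, in the units of the state.
- bot.get_obs(): the state, without advancing time (a new reading comes with each control period).
- bot.camera(name): name is "side" or "top"; returns (picture, depth): 420x560x3 uint8, red, green, blue; 420x560 float32, m along the optical axis (not along the pixel's ray), 0 where there is no reading.
- bot.camera_params(name): a dict with "K" (3x3 intrinsics, pixels), "R" (3x3) and "t" (3): a world point X has camera coordinates R X + t. Camera axes: x right, y down, z forward; pixel columns grow to the right and rows downward; lengths in m; the calibration is good to about 2 mm. A picture is of the moment at which its call begins. camera_params takes no time and is no camera call.
- bot.job_done(): hands the job in; it is judged then, once.
The state is a dict: "time": time; "q": joint angles; "qd": joint speeds; "joint_efforts": joint torques, N m; "ee_pos": TCP position; "tcp_rot": TCP orientation; "wrist_force": force on the tool from outside, world axes, zero at the start; "torque": the same for the moment, N m; "opening": finger opening in m; "grasp_force": force on a finger pad.
Only numpy, scipy, OpenCV 4.12 (cv2) and the standard library are available. Lean on these libraries where they do the work, as an engineer would, in place of code of your own. Each camera call takes 0.05 s, during which the arm holds its last target. There are 200 camera calls.

### The job

Set the tube insert that stands loose on the bench into the empty middle pocket of the low grey tray, seated on the pocket's floor with its tab pointing to the tray's tongue end like the others, and let go of it. Then lift the tall insert out of the tray and hold it up to the inspection camera: middle of the block on the camera's line of sight, the tab's face 10 cm from the lens and squarely facing it, bore end upward, not rolled to either side. Finish while still holding it there; do not touch the camera or its stand, and leave the other insert in its pocket and everything else where it is.

Things in the scene. Friction and masses are not known exactly. Their poses are not given: they have to be found in the camera images.
- stray_insert: Bare aluminium tube insert: block 36 x 36 mm, 40 mm high, 18 mm bore in the top, 110 g; on its +x side an upright tab stands out 10 mm (12 mm wide, full height). Origin: centre of the block's underside; z up. Grip across y (36 mm, flat). This one stands upright on the bench to the right, tab in any direction; it belongs in the empty middle pocket.
- tall_insert: Bare aluminium tube insert: block 36 x 36 mm, 60 mm high, 18 mm bore in the top, 160 g; on its +x side an upright tab stands out 10 mm (12 mm wide, full height). Origin: centre of the block's underside; z up. Grip across y (36 mm, flat). The tall one; it stands in one of the two end pockets of the tray, which one varies. It is the one to be shown.
- short_insert: Bare aluminium tube insert: block 36 x 36 mm, 40 mm high, 18 mm bore in the top, 110 g; on its +x side an upright tab stands out 10 mm (12 mm wide, full height). Origin: centre of the block's underside; z up. Grip across y (36 mm, flat). It stands in the other end pocket and stays there.
- tall_insert_mid (a point): Middle of the tall insert's block, 30 mm above its underside on its axis.
- tall_insert_tab (a point): On the outer face of that insert's tab, at half its height: {28, 0, 30} mm in the insert's frame.
- stray_insert_tab (a point): On the outer face of that insert's tab, at half its height: {28, 0, 20} mm in the insert's frame.
- short_insert_tab (a point): On the outer face of that insert's tab, at half its height: {28, 0, 20} mm in the insert's frame.
- tray: Grey plastic tray fixed to the bench, 182 x 54 mm, three pockets in a row 59 mm apart along x. Origin: centre of the underside; +x to the end with the thin 26 mm ribbed tongue. Pocket floor 4 mm, walls 12 mm above the bench and 5 mm thick (keep fingertips above them). 4 mm play round an insert; corner blocks leave a 21 mm slot for the tab at the +x end only: turned otherwise it does not seat.
- tray_nest0 (a point): On the floor of the tray's rear (far from the tongue) pocket, where the origin of a seated insert comes to lie (-64 mm along tray x, 4 mm above the bench).
- tray_nest1 (a point): On the floor of the tray's middle (empty at the start) pocket, where the origin of a seated insert comes to lie (-5 mm along tray x, 4 mm above the bench).
- tray_nest2 (a point): On the floor of the tray's front (next to the tongue) pocket, where the origin of a seated insert comes to lie (54 mm along tray x, 4 mm above the bench).
- camera_stand: Inspection camera stand fixed to the bench: dark steel base 120 x 110 x 14 mm, steel post 16 mm thick and 382 mm high 130 mm behind the origin; base from 70 to 190 mm behind it. Origin: on the bench straight below the lens; its +x is the way the camera looks, roughly towards the robot.
- camera_head: The camera on the stand: grey 52 x 42 x 42 mm housing, black lens barrel 32 mm long, 35 mm thick. Origin: centre of the lens glass, 285 mm above the bench; +x is the line of sight out of the lens, 30 degrees downward; y level; z up. Rightly shown, the tall insert's x and y axes point against these, its z axis along this z.
- camera_focus (a point): On the line of sight, 128 mm from the lens glass, where the middle of the tall insert's block must be (the tab's face is then 100 mm from the glass).
- bottle_pink: Bystander: pink reagent bottle, 48 mm across, 104 mm high; origin at its foot.
- bottle_amber: Bystander: amber reagent bottle, 41 mm across, 94 mm high; origin at its foot.
- timer: Bystander: flat lab timer 70 x 66 x 18 mm; origin at the centre of its underside.
Mind the look-alikes: they are no part of the job. Leave any green look-alike of the tall_insert alone. Leave any pink or turquoise look-alike of the stray_insert alone.

How it is judged (in metres and radians):
On the way, in this order (a step that is already met when the one before it is completed fails the run):
1. the stray insert sits on the floor of the middle pocket, tab towards the tongue, let go, with the tall insert still in the tray (x of stray_insert in the frame of tray between -0.012 and 0.002 m and y of stray_insert in the frame of tray between -0.007 and 0.007 m and z of stray_insert in the frame of tray below 0.007 m and angle between stray_insert's own z axis and vertical below 0.08 rad and x of stray_insert_tab in the frame of tray above 0.01 m and contact force between stray_insert and the fingers below 0.1 N and linear speed of stray_insert below 0.02 m/s and distance of tall_insert from where it was at the start of the episode below 0.02 m), for 0.2 s.
2. the tall insert is lifted out of the tray (height (world z) of tall_insert above 0.06 m and contact force between tall_insert and the fingers above 1 N), for 0.1 s.
At the end, for the whole second after the job is handed in: Tall insert held still in the air by the gripper alone: block's middle within 15 mm of the line of sight, 128 +/-20 mm from the lens, tab to the lens, axes within 0.18 rad. Stray insert seated in the middle pocket (7 mm), tab to the tongue; short insert still seated (x of stray_insert in the frame of tray between -0.012 and 0.002 m and y of stray_insert in the frame of tray between -0.007 and 0.007 m and z of stray_insert in the frame of tray below 0.007 m and angle between stray_insert's own z axis and vertical below 0.08 rad and x of stray_insert_tab in the frame of tray above 0.01 m and ((x of short_insert in the frame of tray between -0.071 and -0.057 m and y of short_insert in the frame of tray between -0.007 and 0.007 m and z of short_insert in the frame of tray below 0.007 m and angle between short_insert's own z axis and vertical below 0.08 rad and x of short_insert_tab in the frame of tray above -0.049 m) or (x of short_insert in the frame of tray between 0.047 and 0.061 m and y of short_insert in the frame of tray between -0.007 and 0.007 m and z of short_insert in the frame of tray below 0.007 m and angle between short_insert's own z axis and vertical below 0.08 rad and x of short_insert_tab in the frame of tray above 0.069 m)) and x of tall_insert_mid in the frame of camera_head between 0.108 and 0.148 m and y of tall_insert_mid in the frame of camera_head between -0.015 and 0.015 m and z of tall_insert_mid in the frame of camera_head between -0.015 and 0.015 m and angle between the x axis of tall_insert and the x axis of camera_head, either way round below 0.18 rad and angle between the y axis of tall_insert and the y axis of camera_head, either way round below 0.18 rad and x of tall_insert_tab in the frame of camera_head below 0.125 m and contact force between tall_insert and the fingers above 1 N and height (world z) of tall_insert above 0.1 m and linear speed of tall_insert below 0.03 m/s and angular speed of tall_insert below 0.2 rad/s and contact force between tall_insert and camera_stand below 0.2 N and contact force between tall_insert and tray below 0.2 N); the arm keeps its last pose, push and grip.
It fails at once if the camera or its stand is touched with more than 1 N (contact force between camera_stand and anything else above 1 N).
It fails at once if the short insert is moved out of its place (over 15 mm) (distance of short_insert from where it was at the start of the episode above 0.015 m).
It fails at once if a bystander (bottle or timer) is moved by more than 30 mm (distance of any of bottle_pink, bottle_amber, timer from where it was at the start of the episode above 0.03 m).
It also fails if it takes over 53 s, if anything falls off the work surface, if the arm or the gripper's body presses on something with over 40 N, if the wrist force passes 120 N, or if a joint passes its speed limit or range.

## Working session

There is one attempt and no reset: what is moved stays moved. The work goes in short steps, Python scripts to look and compute and a tool call to move; the robot and the scene stay as the last step left them, time stands still between calls to the robot, and variables do not carry over. Pictures are saved under pics/ and viewed, at most 10 in all, crops included, and the job is handed in when it is done.

Besides the shell and the picture viewer there is one more tool, called after "Call:" as name([rows], argument=value, ...), one row to a line, values as JSON. step_arm: Moves the arm, as the interface text tells. Its arguments: {"type":"object","properties":{"targets":{"type":"array","items":{"type":"array"}},"force":{"type":"number"}},"required":["targets"]}

```bash
mkdir -p pics; ls; cat > h.py <<'E'
import numpy as np, cv2
from workcell import bot
def cloud(name):
    im,d=bot.camera(name); p=bot.camera_params(name)
    K,R,t=[np.array(p[k],float) for k in("K","R","t")]
    v,u=np.mgrid[:d.shape[0],:d.shape[1]]
    c=np.stack([(u-K[0,2])/K[0,0]*d,(v-K[1,2])/K[1,1]*d,d],-1)
    w=(c-t)@R; w[d==0]=np.nan
    return im,w,(K,R,t)
E
python3 - <<'E'
from h import *
for n in("top","side"):
    im,w,(K,R,t)=cloud(n); cv2.imwrite(f"pics/{n}0.png",im[...,::-1]); np.savez(f"{n}0.npz",im=im,w=w)
    print(n,-R.T@t, R[2],K[0,0])
print(bot.get_obs())
E
```

```text
pics
top [0.35320424 0.02147611 1.39479505] [ 0.12394783  0.00293374 -0.9922844 ] 518.9240613843457
side [ 0.34092344 -0.97878822  0.59058809] [ 0.15847315  0.912728   -0.37658181] 431.77918882886394
{'time': 0.1, 'q': array([-6.34265273e+01,  5.00659130e+00,  1.00385999e+01,  9.50994910e+01,
       -1.34081971e-03,  9.00019024e+01]), 'qd': array([-0.01085162, -0.05053396,  0.05418901,  0.01709135, -0.00143542,
        0.1009637 ]), 'joint_efforts': array([-1.60334512e-03, -5.21562195e+01,  4.65652013e+01,  1.60427741e-02,
        2.17587331e-05,  3.81333041e-05]), 'ee_pos': array([ 0.24594019, -0.49171459,  0.23066346]), 'tcp_rot': array([-1.79932518e+02,  1.34305941e-03,  2.65715719e+01]), 'wrist_force': array([-0.26327556, -0.18965321,  0.35766162]), 'torque': array([ 0.02031578, -0.01335993, -0.00781318]), 'grasp_force': 0.0, 'opening': 0.0854912153909625}
```

View pics/top0.png

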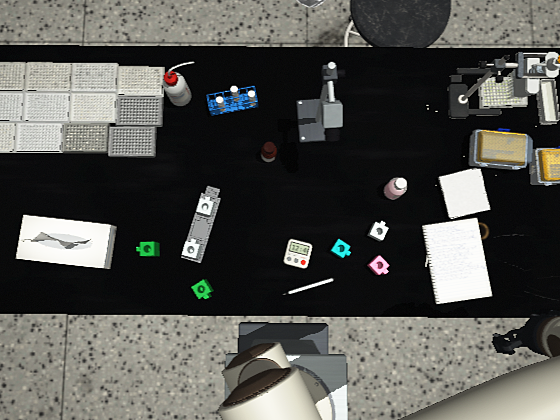

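View pics/side0.png

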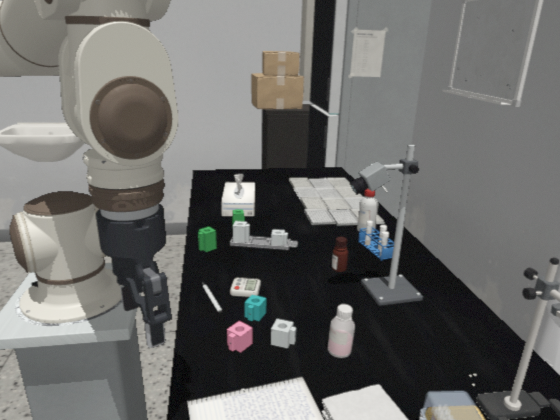

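The top view shows the loose grey insert at (378,230). The tray runs from (190,258) up to the tongue at (213,190), with inserts at (191,248) and (205,205). The stand is around (320,110), and the amber bottle, pink bottle and timer are at (268,152), (395,188) and (298,253). In the side view the insert at (241,233) is the taller one, and the camera head is at (370,178).

```bash
python3 - <<'E'
from h import *
D=np.load("top0.npz"); im,w=D['im'],D['w']
def reg(u0,u1,v0,v1,zlo,zhi,tag,sat=60):
    P=w[v0:v1,u0:u1].reshape(-1,3); I=im[v0:v1,u0:u1].reshape(-1,3).astype(int)
    m=(P[:,2]>zlo)&(P[:,2]<zhi)&(np.ptp(I,axis=1)<sat); Q=P[m]
    if len(Q)<5: print(tag,len(Q));return
    r=cv2.minAreaRect(Q[:,:2].astype(np.float32)); print(tag,len(Q),"z",np.percentile(Q[:,2],[5,50,95]).round(4),"rect",np.round(r[0],4),np.round(r[1],4),round(r[2],1),"mean",Q.mean(0).round(4))
    return Q
reg(365,392,217,244,.03,.06,"stray")
reg(182,205,232,265,.03,.09,"near"); reg(195,220,190,220,.03,.09,"far")
reg(175,225,180,270,.007,.02,"traywalls"); reg(175,225,180,270,.002,.09,"tray all")
reg(318,350,55,145,.2,.5,"head"); 
S=np.load("side0.npz"); im2,w2=S['im'],S['w']
# cam head side
v,u=np.mgrid[155:200,350:425]
for vv in range(158,198,4): print(vv,[tuple((w2[vv,uu]*1000).round(0)) for uu in range(350,420,7)])
cv2.imwrite("pics/a.png",np.vstack([np.hstack([cv2.resize(a,(390,290),interpolation=2) for a in(im[180:270,170:291],im[200:260,340:421])]),np.hstack([cv2.resize(a,(390,290),interpolation=2) for a in(im[50:150,290:424],im2[140:210,340:434])])])[...,::-1])
E
```

```text
stray 185 z [0.0317 0.0387 0.0445] rect [ 0.4775 -0.247 ] [0.0357 0.0457] 63.4 mean [ 0.4753 -0.2457  0.0387]
near 225 z [0.0347 0.0616 0.0668] rect [0.4251 0.2425] [0.0368 0.0456] 75.1 mean [0.4225 0.2414 0.0583]
far 186 z [0.0364 0.0423 0.0465] rect [0.5388 0.2113] [0.0367 0.0462] 75.8 mean [0.5363 0.2115 0.0419]
traywalls 591 z [0.0074 0.0107 0.0166] rect [0.4908 0.22  ] [0.106  0.2077] 88.6 mean [0.5001 0.2178 0.0111]
tray all 1754 z [0.0024 0.0091 0.0624] rect [0.4914 0.2319] [0.2422 0.1333] 1.3 mean [0.4894 0.2252 0.0177]
head 1318 z [0.2647 0.3327 0.3637] rect [ 0.7218 -0.0951] [0.0488 0.153 ] 89.6 mean [ 0.7216 -0.0916  0.3258]
158 [(np.float64(1117.0), np.float64(1301.0), np.float64(-16.0)), (np.float64(1157.0), np.float64(1299.0), np.float64(-16.0)), (np.float64(1197.0), np.float64(1295.0), np.float64(-15.0)), (np.float64(1236.0), np.float64(1289.0), np.float64(-14.0)), (np.float64(1280.0), np.float64(1293.0), np.float64(-16.0)), (np.float64(1326.0), np.float64(1304.0), np.float64(-20.0)), (np.float64(1368.0), np.float64(1303.0), np.float64(-20.0)), (np.float64(1407.0), np.
[... 4935 characters left out ...]
(-93.0), np.float64(277.0)), (np.float64(1679.0), np.float64(1597.0), np.float64(-322.0))]
194 [(np.float64(901.0), np.float64(626.0), np.float64(12.0)), (np.float64(662.0), np.float64(-105.0), np.float64(275.0)), (np.float64(834.0), np.float64(297.0), np.float64(129.0)), (np.float64(849.0), np.float64(276.0), np.float64(136.0)), (np.float64(1309.0), np.float64(1304.0), np.float64(-237.0)), (np.float64(1351.0), np.float64(1299.0), np.float64(-237.0)), (np.float64(1397.0), np.float64(1304.0), np.float64(-240.0)), (np.float64(1437.0), np.float64(1296.0), np.float64(-238.0)), (np.float64(786.0), np.float64(-92.0), np.float64(267.0)), (np.float64(1682.0), np.float64(1594.0), np.float64(-350.0))]
```

View pics/a.png

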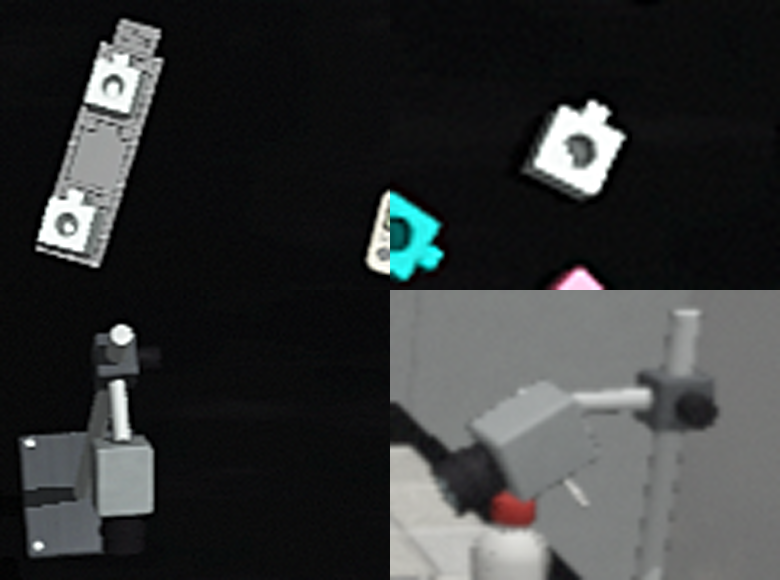

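The crops show each tab pointing image-up and slightly right. The stray's tab is at roughly -26° yaw and the tray's tongue at roughly -15°. The inspection camera looks close to world -x, angled downward.

```bash
cat >> h.py <<'E'
def cast(uv,z,cal):
    K,R,t=cal; uv=np.asarray(uv,float).reshape(-1,2)
    r=np.c_[(uv-K[:2,2][None])/[K[0,0],K[1,1]],np.ones(len(uv))]@R; c=-R.T@t
    return c+r*((z-c[2])/r[:,2])[:,None]
def cal(n):
    p=bot.camera_params(n); return [np.array(p[k],float) for k in("K","R","t")]
def insert(im,box,z,C,thr=215,scale=8):
    """top face by brightness -> block centre xy, tab yaw (tab towards +x half plane)"""
    u0,u1,v0,v1=box; g=cv2.resize(im[v0:v1,u0:u1].min(2),None,fx=scale,fy=scale,interpolation=cv2.INTER_LINEAR)
    m=(g>thr).astype(np.uint8); cs,_=cv2.findContours(m,0,1); c=max(cs,key=cv2.contourArea)[:,0]
    P=cast((c+.5)/scale-.5+[u0,v0],z,C)[:,:2]
    r=cv2.minAreaRect(P.astype(np.float32)); b=cv2.boxPoints(r); e=b[1]-b[0],b[2]-b[1]
    l=max(e,key=np.linalg.norm); d=l/np.linalg.norm(l); d=d*np.sign(d[0]); 
    return np.array(r[0])-5e-3*d, np.degrees(np.arctan2(d[1],d[0])), sorted(r[1])
E
python3 - <<'E'
from h import *
D=np.load("top0.npz"); im,w=D['im'],D['w']; C=cal("top")
print(im[248,184:205].min(1), im[230,366:392].min(1))
for thr in(150,180,210):
  for t,b,z in(("stray",(365,392,217,244),.04),("tall",(178,208,232,265),.064),("short",(195,222,188,222),.044)):
    print(thr,t,*insert(im,b,z,C,thr))
# housing top face
P=w[98:128,318:346].reshape(-1,3); I=im[98:128,318:346].reshape(-1,3).min(1); 
m=(P[:,2]>.25)&(I>120); Q=P[m]; c=Q.mean(0); n=np.linalg.svd(Q-c)[2][2]; print("top",len(Q),c,n*np.sign(n[2]),np.ptp(Q,0))
r=(Q-c)
print("rect",cv2.minAreaRect(Q[:,:2].astype(np.float32)))
S=np.load("side0.npz"); w2=S['w']; im2=S['im']; R=w2[160:200,350:400].reshape(-1,3); Q=R[(R[:,2]>.24)&(R[:,2]<.4)&(R[:,1]<0)]
g=Q[(Q[:,0]>.68)&(Q[:,1]<-.100)]; c=g.mean(0); n=np.linalg.svd(g-c)[2][2]; print("sideface",len(g),c,n)
pt=w[60:75,325:340].reshape(-1,3); pt=pt[pt[:,2]>.36]; print("post",len(pt),np.median(pt,0),pt.min(0),pt.max(0))
l=w[120:145,315:350].reshape(-1,3); i=im[120:145,315:350].reshape(-1,3).min(1); l=l[(l[:,2]>.2)&(i<80)]; print("barrel",len(l),l.mean(0),l.min(0),l.max(0))
for n,b in(("amber",(258,280,140,165)),("pink",(383,410,175,203)),("timer",(282,315,236,270))):
    q=w[b[2]:b[3],b[0]:b[1]].reshape(-1,3); q=q[q[:,2]>.01]; print(n,q.mean(0).round(3),q.max(0).round(3))
E
```

```text
[247 252 241 166 100 104 104 110 114 120 216 249 248 247 190 104 114 126
 140 173 157] [  4   4   0  36  53 197 255 254 248 252 222  98 115 112  83  56 152 248
 254 255 255 168   0   4  11  11]
150 stray [ 0.47307116 -0.2433341 ] -26.500938 [0.03856129199266434, 0.047001466155052185]
150 tall [0.43106458 0.23315527] -15.150633 [0.055214785039424896, 0.074156753718853]
150 short [0.53741045 0.20586975] -15.630759 [0.05256231501698494, 0.09180785715579987]
180 stray [ 0.47305594 -0.24345561] -26.860912 [0.03782016783952713, 0.04603581130504608]
180 tall [0.42055665 0.24453743] -15.253679 [0.03795591741800308, 0.04709796980023384]
180 short [0.53451306 0.21331563] -14.418366 [0.037709418684244156, 0.046880658715963364]
210 stray [ 0.47304843 -0.24365253] -26.219585 [0.03674567863345146, 0.04530608654022217]
210 tall [0.42045432 0.24478708] -14.475538 [0.03635523095726967, 0.04574395716190338]
210 short [0.53440903 0.21351928] -14.737671 [0.03583693504333496, 0.045612722635269165]
top 441 [ 0.69344001 -0.09344738  0.33132925] [-0.44380365 -0.04359587  0.89506297] [0.05905755 0.04212198 0.03275216]
rect ((0.6994869709014893, -0.09336388856172562), (0.058138683438301086, 0.03944870084524155), 5.228371620178223)
sideface 406 [ 0.70234688 -0.11136682  0.31459382] [-0.02299281  0.99889872 -0.0408985 ]
post 75 [ 0.77796378 -0.086729    0.37898024] [ 0.77252348 -0.09392799  0.36090559] [ 0.78894266 -0.07929741  0.38487917]
barrel 207 [ 0.66011316 -0.09526297  0.30282599] [ 0.64530349 -0.11490837  0.28414118] [ 0.69040835 -0.07359153  0.31953101]
amber [0.676 0.045 0.068] [0.699 0.065 0.1  ]
pink [ 0.582 -0.283  0.072] [ 0.612 -0.266  0.111]
timer [ 0.414 -0.033  0.015] [0.452 0.004 0.025]
```

Call:
step_arm([
  [1,[227,248,-80],[0,0,-0.3]],
  [1,[227,248,-80],[0,0,-0.3]],
  [1,[227,248,-80],[0,0,-0.3]],
  [1,[227,248,-80],[0,0,-0.3]],
  [1,[227,248,-80],[0,0,-0.3]],
  [1,[227,248,-80],[0,0,-0.3]],
  [1,[227,248,-80],[0,0,-0.3]],
  [1,[227,248,-80],[0,0,-0.3]],
], force=40)

```text
time: 0.9
ee_pos: [0.475, -0.2398, 0.1491]
tcp_rot: [-179.9, 0.1, 9.7]
wrist_force: [-0.2, -0.3, 0.2]
opening: 0.0855
grasp_force: 0.0
```

```bash
python3 - <<'E'
from h import *
o=bot.get_obs(); print(o['q'].round(1),o['ee_pos'],o['tcp_rot'])
# tray edges in the first top image: plane z=.012, long walls
D=np.load("top0.npz"); im=D['im']; C=cal("top"); a=np.radians(-15.2); ux=np.array([np.cos(a),np.sin(a)]); uy=np.array([-ux[1],ux[0]])
c0=np.array([.4775,.229])
g=im.min(2)
def px(s,t,z):
    X=np.r_[c0+s*ux+t*uy,z]; K,R,T=C; p=K@(R@X+T); return p[:2]/p[2]
def prof(z,s,ts): return cv2.remap(g,np.array([[px(s,t,z)[0] for t in ts]],np.float32),np.array([[px(s,t,z)[1] for t in ts]],np.float32),1)[0]
ts=np.arange(-.04,.0401,.001)
for s in(-.028,-.015,0,.015,.028):
    p=prof(.012,s,ts); k=np.where(p>60)[0]; print(s,"edges",ts[k[0]],ts[k[-1]])
ss=np.arange(-.13,.14,.001)
for t in(-.022,-.006,.006,.022):
    p=np.array([prof(.012,s,[t])[0] for s in ss]); k=np.where(p>60)[0]; print(t,"ends",ss[k[0]],ss[k[-1]])
E
```

```text
[-2.680e+01  1.800e+00 -2.300e+00  8.600e+01  1.000e-01  1.435e+02] [ 0.47503224 -0.23975032  0.14909069] [-1.79857922e+02  9.15914360e-02  9.67615315e+00]
-0.028 edges -0.02799999999999999 0.02700000000000006
-0.015 edges -0.02799999999999999 0.02700000000000006
0 edges -0.02799999999999999 0.02700000000000006
0.015 edges -0.02799999999999999 0.02700000000000006
0.028 edges -0.02799999999999999 0.026000000000000058
-0.022 ends -0.08699999999999997 0.0950000000000002
-0.006 ends -0.08599999999999997 0.11900000000000022
0.006 ends -0.08599999999999997 0.11800000000000022
0.022 ends -0.08599999999999997 0.0960000000000002
```

Call:
step_arm([
  [1,[0,0,0],[0,0,2.515]],
  [1,[0,0,0],[0,0,2.515]],
  [1,[0,0,0],[0,0,2.515]],
  [1,[0,0,0],[0,0,2.515]],
  [1,[0,0,0],[0,0,2.515]],
  [1,[0,0,0],[0,0,2.515]],
  [1,[0,0,0],[0,0,2.515]],
  [1,[0,0,0],[0,0,2.515]],
])

```text
time: 1.7
ee_pos: [0.4726, -0.2443, 0.1511]
tcp_rot: [-180.0, -0.0, 78.5]
wrist_force: [0.2, -0.3, 0.5]
opening: 0.0856
grasp_force: 0.0
```

Call:
step_arm([
  [1,[0,0,0],[0,0,1.31]],
  [1,[0,0,0],[0,0,1.31]],
  [1,[0,0,0],[0,0,1.31]],
  [1,[0,0,0],[0,0,1.31]],
  [1,[0,0,0],[0,0,1.31]],
  [1,[0,0,-30],[0,0,1.31]],
  [1,[0,0,-60],[0,0,1.31]],
  [1,[0,0,-60],[0,0,1.31]],
])

```text
time: 2.5
ee_pos: [0.4707, -0.2433, 0.087]
tcp_rot: [-180.0, -0.4, 147.2]
wrist_force: [-0.2, 0.6, -0.3]
opening: 0.0855
grasp_force: 0.0
```

Call:
step_arm([
  [1,[0,0,0],[0,0,0.1]],
  [1,[0,0,0],[0,0,0.1]],
  [1,[0,0,0],[0,0,0.1]],
])

```text
time: 2.8
ee_pos: [0.4728, -0.2442, 0.0913]
tcp_rot: [-180.0, -0.0, 152.4]
wrist_force: [-0.8, 0.5, -1.2]
opening: 0.0856
grasp_force: 0.0
```

Call:
step_arm([
  [1,[0,0,-30],[0,0,0.02]],
  [1,[0,0,-55],[0,0,0.02]],
  [1,[0,0,-70],[0,0,0.02]],
  [1,[0,0,-81],[0,0,0.02]],
  [1,[0,0,-81],[0,0,0.02]],
  [1,[0,0,-81],[0,0,0.02]],
])

```text
time: 3.4
ee_pos: [0.4734, -0.2441, 0.0111]
tcp_rot: [-180.0, 0.0, 153.7]
wrist_force: [-0.2, -0.7, 1.0]
opening: 0.0854
grasp_force: 0.0
```

Call:
step_arm([
  [0.3,[0,0,0],[0,0,0]],
  [0.2,[0,0,0],[0,0,0]],
  [0,[0,0,0],[0,0,0]],
  [0,[0,0,0],[0,0,0]],
  [0,[0,0,0],[0,0,0]],
  [0,[0,0,0],[0,0,0]],
  [0,[0,0,0],[0,0,0]],
], force=50)

```text
time: 4.1
ee_pos: [0.4734, -0.2441, 0.0109]
tcp_rot: [-180.0, 0.1, 153.8]
wrist_force: [-0.6, -0.4, 6.2]
opening: 0.0355
grasp_force: 51.0
```

Call:
step_arm([
  [0,[0,0,20],[0,0,0]],
  [0,[0,0,60],[0,0,0]],
  [0,[0,0,110],[0,0,0]],
  [0,[0,40,120],[0,0,0.1]],
  [0,[0,80,120],[0,0,0.194]],
  [0,[0,120,120],[0,0,0.194]],
  [0,[2,160,120],[0,0,0.194]],
  [0,[2,200,120],[0,0,0.194]],
])

```text
time: 4.9
ee_pos: [0.4747, -0.0424, 0.1301]
tcp_rot: [-180.0, -0.0, 164.9]
wrist_force: [0.3, -0.2, -1.6]
opening: 0.0355
grasp_force: 50.4
```

Call:
step_arm([
  [0,[0,40,0],[0,0,0]],
  [0,[0,80,0],[0,0,0]],
  [0,[1,120,0],[0,0,0]],
  [0,[1,160,0],[0,0,0]],
  [0,[2,200,0],[0,0,0]],
  [0,[2,240,0],[0,0,0]],
  [0,[2,273,0],[0,0,0]],
  [0,[2,273,0],[0,0,0]],
])

```text
time: 5.7
ee_pos: [0.4765, 0.2323, 0.1295]
tcp_rot: [180.0, -0.1, 165.1]
wrist_force: [-0.7, -0.2, -1.0]
opening: 0.0356
grasp_force: 50.4
```

Call:
step_arm([
  [0,[0,0,0],[0,0,0]],
  [0,[0,0,0],[0,0,0]],
  [0,[0,0,0],[0,0,0]],
])

```text
time: 6.0
ee_pos: [0.4771, 0.2281, 0.1303]
tcp_rot: [-180.0, 0.0, 164.8]
wrist_force: [-0.8, 0.6, -0.3]
opening: 0.0351
grasp_force: 50.4
```

```bash
python3 - <<'E'
from h import *
im,w,C=cloud("side"); o=bot.get_obs(); print(o['ee_pos'],o['tcp_rot'],o['q'].round(1))
p=im[130:260,180:320]; cv2.imwrite("pics/s1.png",cv2.resize(p,(700,600) if 0 else (646,600))[...,::-1])
im,w,C=cloud("top"); cv2.imwrite("pics/t1.png",cv2.resize(im[150:290,140:290],(640,597))[...,::-1])
E
```

```text
[0.47719378 0.22817201 0.13037873] [1.79999651e+02 6.74827248e-03 1.64804002e+02] [25.6  1.3 -5.  83.8 -0.  40.8]
```

View pics/s1.png

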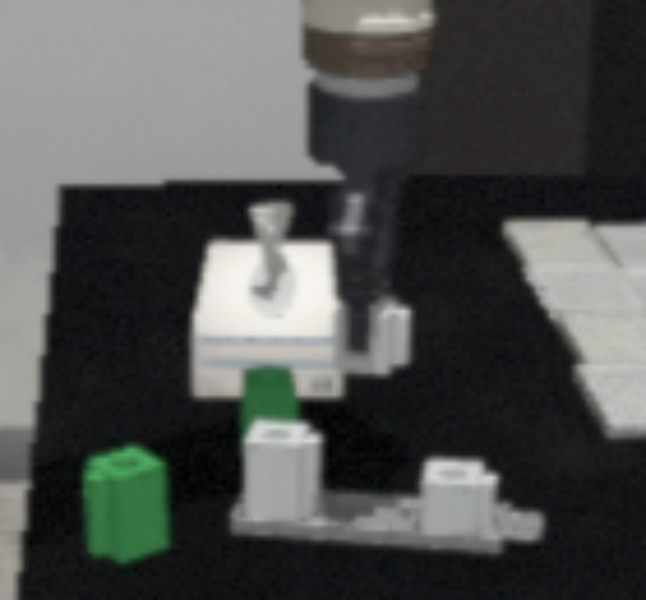

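The insert is held upright above the middle pocket with its tab to the tongue side, near (395,335) in the crop. The tall insert is at (283,470) and the short one at (458,500). I'm lowering it now.

Call:
step_arm([
  [0,[0,0,-30],[0,0,0]],
  [0,[0,0,-60],[0,0,0]],
  [0,[0,0,-80],[0,0,0]],
  [0,[0,0,-90],[0,0,0]],
  [0,[0,0,-96],[0,0,0]],
  [0,[0,0,-100],[0,0,0]],
  [0,[0,0,-103],[0,0,0]],
  [0,[0,0,-105],[0,0,0]],
])

```text
time: 6.9
ee_pos: [0.4775, 0.2293, 0.0258]
tcp_rot: [180.0, 0.0, 164.9]
wrist_force: [0.8, -0.3, 0.2]
opening: 0.0354
grasp_force: 50.4
```

Call:
step_arm([
  [0,[0,0,-2],[0,0,0]],
  [0,[0,0,-4],[0,0,0]],
  [0,[0,0,-6],[0,0,0]],
  [0,[0,0,-8],[0,0,0]],
  [0,[0,0,-9],[0,0,0]],
  [0,[0,0,-9],[0,0,0]],
])

```text
time: 7.5
ee_pos: [0.477, 0.2291, 0.0161]
tcp_rot: [-180.0, -0.0, 164.9]
wrist_force: [-0.7, -0.2, -0.4]
opening: 0.0352
grasp_force: 50.4
```

Call:
step_arm([
  [0,[0,0,-1],[0,0,0]],
  [0,[0,0,-1],[0,0,0]],
  [1,[0,0,-1],[0,0,0]],
  [1,[0,0,-1],[0,0,0]],
  [1,[0,0,-1],[0,0,0]],
  [1,[0,0,-1],[0,0,0]],
  [1,[0,0,-1],[0,0,0]],
  [1,[0,0,-1],[0,0,0]],
])

```text
time: 8.3
ee_pos: [0.477, 0.2291, 0.0153]
tcp_rot: [180.0, 0.0, 164.9]
wrist_force: [-0.2, -0.1, -0.1]
opening: 0.0856
grasp_force: 0.0
```

Call:
step_arm([
  [1,[0,0,10],[0,0,0]],
  [1,[0,0,40],[0,0,0]],
  [1,[0,0,80],[0,0,0]],
  [1,[-30,8,115],[0,0,0]],
  [1,[-57,16,115],[0,0,0]],
  [1,[-57,16,115],[0,0,0]],
  [1,[-57,16,115],[0,0,0]],
  [1,[-57,16,115],[0,0,0]],
])

```text
time: 9.1
ee_pos: [0.4204, 0.245, 0.1302]
tcp_rot: [-180.0, 0.0, 164.9]
wrist_force: [-0.3, 0.6, -0.5]
opening: 0.0858
grasp_force: 0.0
```

```bash
python3 - <<'E'
from h import *
im,w,C=cloud("side"); o=bot.get_obs(); print(o['ee_pos'],o['tcp_rot'],o['opening'])
g=cv2.resize(im[190:260,220:310],(780,607),interpolation=2)[:600]; cv2.imwrite("pics/s2.png",g[...,::-1])
# tray frame cloud of grey points
a=np.radians(-15.2); ux=np.array([np.cos(a),np.sin(a)]); uy=np.array([-ux[1],ux[0]]); c=np.array([.4772,.2285])+.005*ux
P=w[190:260,220:310].reshape(-1,3); T=np.c_[(P[:,:2]-c)@ux,(P[:,:2]-c)@uy,P[:,2]]
for lo,hi,z0,z1 in((-.1,-.03,.05,.08),(-.03,.03,.03,.055),(.03,.09,.03,.055)):
    m=(T[:,0]>lo)&(T[:,0]<hi)&(abs(T[:,1])<.03)&(T[:,2]>z0)&(T[:,2]<z1); Q=T[m]; print(len(Q),np.percentile(Q,[3,97],axis=0).round(4).tolist())
E
```

```text
[0.42043808 0.24484488 0.12999936] [-1.79973763e+02 -1.57666213e-02  1.64858436e+02] 0.08545353315563381
124 [[-0.0795, -0.0177, 0.0504], [-0.0376, 0.018, 0.065]]
123 [[-0.0206, -0.0219, 0.0313], [0.0218, 0.0165, 0.045]]
125 [[0.0376, -0.0185, 0.0309], [0.0816, 0.0187, 0.0452]]
```

View pics/s2.png

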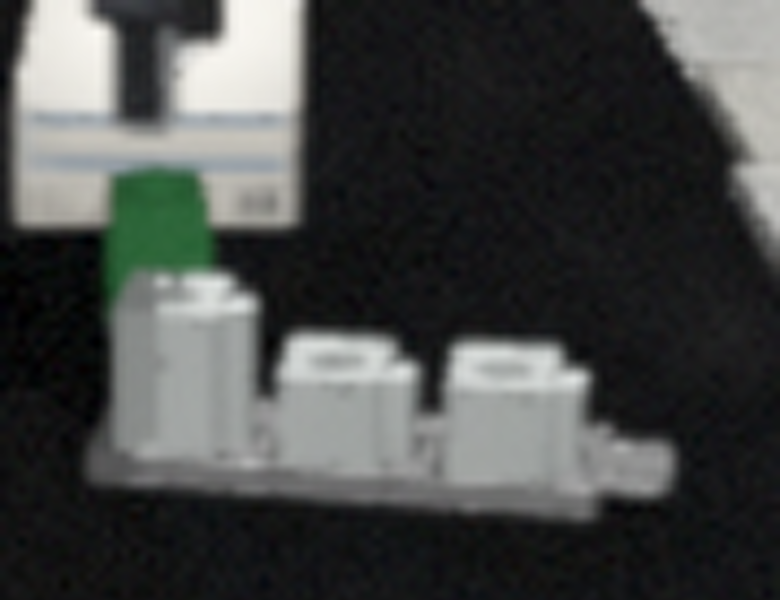

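All three inserts now stand in the tray, with the middle one's top at the same height as the short insert's, so it is seated. Next I'll pick up the tall insert.

Call:
step_arm([
  [1,[0,0,-30],[0,0,-0.005]],
  [1,[0,0,-60],[0,0,-0.005]],
  [1,[0,0,-85],[0,0,-0.005]],
  [1,[0,0,-97],[0,0,-0.005]],
  [1,[0,0,-104],[0,0,-0.005]],
  [1,[0,0,-104],[0,0,-0.005]],
  [1,[0,0,-104],[0,0,-0.005]],
])

```text
time: 9.85
ee_pos: [0.4207, 0.2454, 0.0273]
tcp_rot: [179.9, 0.0, 164.6]
wrist_force: [-0.2, -0.4, -0.4]
opening: 0.0859
grasp_force: 0.0
```

Call:
step_arm([
  [0.3,[0,0,0],[0,0,0]],
  [0.2,[0,0,0],[0,0,0]],
  [0,[0,0,0],[0,0,0]],
  [0,[0,0,0],[0,0,0]],
  [0,[0,0,0],[0,0,0]],
  [0,[0,0,0],[0,0,0]],
  [0,[0,0,0],[0,0,0]],
], force=60)

```text
time: 10.55
ee_pos: [0.4204, 0.2453, 0.0269]
tcp_rot: [180.0, 0.0, 164.6]
wrist_force: [-0.0, 0.6, 5.2]
opening: 0.0351
grasp_force: 60.4
```

Call:
step_arm([
  [0,[0,0,10],[0,0,0]],
  [0,[0,0,30],[0,0,0]],
  [0,[0,0,60],[0,0,0]],
  [0,[0,0,100],[0,0,0]],
  [0,[0,0,140],[0,0,0]],
  [0,[0,0,180],[0,0,0]],
  [0,[0,0,180],[0,0,0]],
])

```text
time: 11.25
ee_pos: [0.4214, 0.2458, 0.212]
tcp_rot: [179.7, 0.3, 164.6]
wrist_force: [0.4, -0.0, -0.4]
opening: 0.0355
grasp_force: 60.0
```

Call:
step_arm([
  [0,[0,-30,3],[0,0,0]],
  [0,[0,-75,3],[0,0,0.1]],
  [0,[0,-120,3],[0,0,0.2]],
  [0,[0,-165,3],[0,0,0.3]],
  [0,[0,-210,3],[0,0,0.347]],
  [0,[0,-255,3],[0,0,0.347]],
  [0,[0,-300,3],[0,0,0.347]],
  [0,[0,-330,3],[0,0,0.347]],
])

```text
time: 12.05
ee_pos: [0.4192, -0.0873, 0.2088]
tcp_rot: [-180.0, -0.1, -175.6]
wrist_force: [0.5, -0.3, -1.7]
opening: 0.0354
grasp_force: 60.3
```

Call:
step_arm([
  [0,[0,-10,3],[0.008,-0.1,0]],
  [0,[0,-20,5],[0.016,-0.2,0]],
  [0,[0,-20,5],[0.024,-0.3,0]],
  [0,[0,-20,5],[0.032,-0.4,0]],
  [0,[0,-20,5],[0.041,-0.522,0]],
  [0,[0,-20,5],[0.041,-0.522,0]],
  [0,[0,-20,5],[0.041,-0.522,0]],
  [0,[0,-20,5],[0.041,-0.522,0]],
])

```text
time: 12.85
ee_pos: [0.4205, -0.105, 0.2147]
tcp_rot: [180.0, 29.9, -175.5]
wrist_force: [-0.3, -0.2, -1.2]
opening: 0.0354
grasp_force: 60.3
```

Call:
step_arm([
  [0,[0,0,0],[0,0,0]],
  [0,[0,0,0],[0,0,0]],
])

```text
time: 13.05
ee_pos: [0.4207, -0.1048, 0.2141]
tcp_rot: [179.9, 29.9, -175.5]
wrist_force: [-0.3, 0.3, -0.8]
opening: 0.0353
grasp_force: 60.3
```

Call:
step_arm([
  [0,[30,0,0],[0,0,0]],
  [0,[60,0,0],[0,0,0]],
  [0,[85,0,0],[0,0,0]],
  [0,[100,0,0],[0,0,0]],
  [0,[106,0,0],[0,0,0]],
  [0,[106,0,0],[0,0,0]],
  [0,[106,0,0],[0,0,0]],
  [0,[106,0,0],[0,0,0]],
])

```text
time: 13.85
ee_pos: [0.5256, -0.105, 0.2145]
tcp_rot: [-180.0, 30.0, -175.5]
wrist_force: [0.1, -0.1, -1.1]
opening: 0.0352
grasp_force: 60.3
```

```bash
python3 - <<'E'
from h import *
o=bot.get_obs(); print(o['ee_pos'],o['tcp_rot'],o['q'].round(1))
im,w,C=cloud("side"); im2,w2,C2=cloud("top"); np.savez("s3.npz",im=im,w=w); np.savez("t3.npz",im=im2,w=w2)
cv2.imwrite("pics/s3.png",np.hstack([cv2.resize(im[130:260,270:430],(400,325)),cv2.resize(im2[50:180,260:420],(400,325))])[...,::-1])
tz=np.array([.498,.039,-.866])
hy=np.array([np.cos(np.radians(4.5)),np.sin(np.radians(4.5))])
for n,W,I in(("side",w,im),("top",w2,im2)):
    P=W.reshape(-1,3); L=I.reshape(-1,3).astype(int); lens=np.array([.654,-.0967,.285])
    xc=np.r_[-hy*.866,-.5]; zc=np.r_[-hy*.5,.866]; yc=np.cross(zc,xc)
    q=np.c_[(P-lens)@xc,(P-lens)@yc,(P-lens)@zc]
    m=(q[:,0]>.08)&(q[:,0]<.2)&(abs(q[:,1])<.03)&(abs(q[:,2])<.06)&(L.min(1)>(130 if n=="side" else 150))
    Q=q[m]; print(n,len(Q),np.percentile(Q,[2,50,98],axis=0).round(4).tolist())
    # camera itself, predicted box
    m=(q[:,0]<0)&(q[:,0]>-.09)&(abs(q[:,1])<.03)&(abs(q[:,2])<.03); Q=q[m]; print(" cam",len(Q),np.percentile(Q,[2,50,98],axis=0).round(4).tolist())
E
```

```text
[ 0.52558293 -0.10498352  0.21450794] [-179.99618734   30.0090905  -175.53236441] [-16.8 -26.2 -24.5  63.4  10.5 -18.7]
side 301 [[0.1191, -0.0017, -0.0177], [0.1325, 0.0157, 0.0022], [0.1605, 0.0226, 0.0398]]
 cam 768 [[-0.0798, -0.0155, -0.0177], [-0.0453, 0.0159, 0.009], [-0.0024, 0.0218, 0.0217]]
top 195 [[0.1187, -0.0167, -0.0129], [0.1306, 0.0014, 0.0366], [0.1494, 0.0175, 0.0436]]
 cam 771 [[-0.0852, -0.0203, -0.0118], [-0.0499, -0.0014, 0.0188], [-0.0021, 0.0197, 0.0244]]
```

View pics/s3.png

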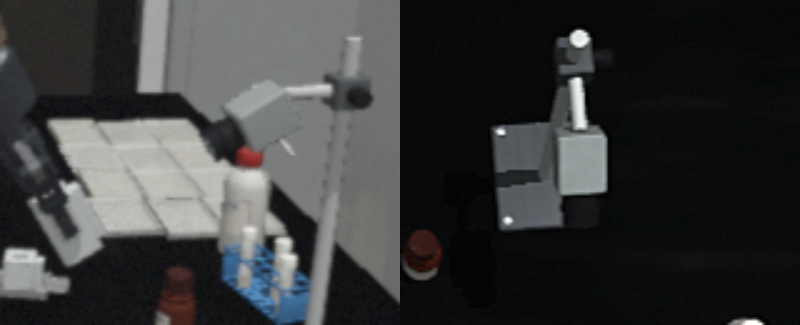

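The held insert sits at (70,225) in the left crop with its tab facing the lens at (215,135). In the estimated camera frame it is centred, with 21 mm still to go along x.

Call:
step_arm([
  [0,[8,0,0],[0,0,0]],
  [0,[15,0,0],[0,0,0]],
  [0,[21,0,0],[0,0,0]],
  [0,[21,0,0],[0,0,0]],
  [0,[21,0,0],[0,0,0]],
  [0,[21,0,0],[0,0,0]],
  [0,[21,0,0],[0,0,0]],
  [0,[21,0,0],[0,0,0]],
])

```text
time: 14.75
ee_pos: [0.5469, -0.1049, 0.2144]
tcp_rot: [180.0, 30.0, -175.5]
wrist_force: [-0.5, 0.1, 0.0]
opening: 0.0355
grasp_force: 60.3
```

```bash
python3 - <<'E'
from h import *
o=bot.get_obs(); print(o['ee_pos'],o['tcp_rot'],o['grasp_force'])
im,w,C=cloud("side"); P=w.reshape(-1,3); L=im.reshape(-1,3)
h=np.r_[np.cos(np.radians(4.5)),np.sin(np.radians(4.5))]; lens=np.array([.654,-.0967,.285]); xc=np.r_[-h*.866,-.5]; zc=np.r_[-h*.5,.866]; yc=np.cross(zc,xc)
q=np.c_[(P-lens)@xc,(P-lens)@yc,(P-lens)@zc]
m=(q[:,0]>.08)&(q[:,0]<.2)&(abs(q[:,1])<.03)&(abs(q[:,2])<.06)&(L.min(1)>130); print(np.percentile(q[m],[2,50,98],axis=0).round(4).tolist())
# tray check
a=np.radians(-15.2); ux=np.array([np.cos(a),np.sin(a)]); uy=np.array([-ux[1],ux[0]]); c=np.array([.4772,.2285])+.005*ux
T=np.c_[(P[:,:2]-c)@ux,(P[:,:2]-c)@uy,P[:,2]]
for lo,hi in((-.03,.03),(.03,.09)):
    m=(T[:,0]>lo)&(T[:,0]<hi)&(abs(T[:,1])<.03)&(T[:,2]>.03)&(T[:,2]<.07); print(m.sum(),np.percentile(T[m],[3,97],axis=0).round(4).tolist())
im,w,C=cloud("top")
for b in((190,210,218,242),(195,222,188,222)):
    p,y,s=insert(im,b,.044,C,200); print(((p-c)@ux).round(4),((p-c)@uy).round(4),y,s)
E
```

```text
[ 0.54693942 -0.10492241  0.21435454] [ 179.99909976   30.0069316  -175.52304663] 60.2886039018631
[[0.1008, 0.0011, -0.0283], [0.1144, 0.0174, -0.0094], [0.1425, 0.0248, 0.0282]]
128 [[-0.0211, -0.0222, 0.0307], [0.0213, 0.0166, 0.045]]
126 [[0.0376, -0.0187, 0.0304], [0.0799, 0.0181, 0.0449]]
-0.005 -0.0018 -14.346453 [0.03721586614847183, 0.04666232317686081]
0.0541 0.0005 -14.421609 [0.0362103208899498, 0.04583723470568657]
```

Everything measures inside tolerance, so I'm handing in.

```bash
python3 -c "
from workcell import bot
print(bot.job_done())"
```

```text
the job is handed in; nothing more can be done
None
```

I handed the job in at about 15 s with the stray insert seated in the middle pocket, tab to the tongue, and the tall insert held up to the camera. Its tab face measured about 100 mm from the lens, and the last camera check put everything within tolerance; no verdict was returned.

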